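Clear the sample pot and hold a hinge leaf in line for its pin

ROBOT

A 7-joint arm with a two-finger parallel gripper is mounted at the origin on the work surface. World frame = base frame: x ahead of the robot, y to its left, z up, the work surface at z = 0. Lengths are in mm, angles in rad, forces in N, time in s.
With the tool pointing down it reaches from about 400 to 875 mm from the base axis. Payload 4.4 kg.
Tool frame: the origin (TCP) lies on the centre line of the jaws, within the pads' length; the fingertips stand 11 mm ahead of it and the grasp point (between the pads) lies 8 mm behind it; z points along the fingers, y is the line along which they close (so a half turn about z gives the same grasp; the last joint's range is limited). The gripper opens to 85 mm and grips with 20 to 120 N. Pads are 22 mm wide; open, the fingers measure 114 mm over their backs; the gripper's body (76 mm by 85 mm) begins 54 mm behind the grasp point. The pads swing forward as they close: fully open they stand 13 mm farther back than shut.
Start: joints at [-1.318, 0.628, 0.038, 1.517, -0.027, 0.996, -0.02], TCP at [203.704, 617.27, 217.613] pointing down, gripper open.
Joint ranges: [-3.06, 3.06], [-0.37, 2.12], [-1.25, 1.32], [0.18, 2.47], [-1.1, 4.24], [0.23, 1.98], [-2.94, 2.94]. Speed limits (rad/s): [2.57, 2.57, 3.14, 3.14, 3.14, 3.14, 3.14].

INTERFACE

Orientations are given as a rotation vector (axis times angle).
In Python, from station import manip gives the robot as it stands. The module is installed in compiled form; this text tells all that it offers.
- The arm moves only by the tool move_arm, never from a script. Its argument "moves" is a list of rows, each a list of 2 entries, a list of its own where there are three numbers: the shift along the tool's x, y, z scaled (see below), then the turn, a rotation vector about the tool's x, y, z scaled (see below). In form: [[[x, y, z], [ax, ay, az]], ...]. A call has 1 to 10 rows; each row shifts and turns the commanded pose from where the row before left it, along the tool's axes as they then stand; what a row does not reach is not made up. The controller multiplies each number of a shift by 0.04 m and each number of a turn by 0.12 rad. A row lasts 1/12 s, in which the tool goes at most 41.7 mm and 7.16 degrees, less where a joint would pass 70% of its speed; a pose out of reach is approached as far as the arm can. A call with a number of a shift or a turn outside -1 to 1 is refused whole. A call with a gripper value outside its range is refused whole. "grip" is the opening in per cent of the stroke, from 0 (shut) to 100 (fully open), set as the call begins (left out, the last holds). The fingers move at their own pace and stop on an object; the grip force is fixed at half the most. Time passes only in rows, so rows that do not move let the fingers close. It gives the time, the measured TCP pose, the force, the opening and the grip force at its end, in the units of the state.
- manip.observe(): the state, without advancing time (a new reading comes with each control period).
- manip.capture(name): name is "side" or "top" or "wrist"; returns (picture, depth): 400x640x3 uint8, blue, green, red; 400x640 float32, mm along the optical axis (not along the pixel's ray), 0 where there is no reading.
- manip.calibration(name): a dict with "fx", "fy", "cx", "cy" (pixels), "origin" and "rotation" of the camera in the world. Camera axes: x right, y down, z forward; pixel columns grow to the right and rows downward; lengths in mm; the calibration is good to about 2 mm. A picture is of the moment at which its call begins: read the wrist's pose just before it. calibration takes no time and is no camera call; for the wrist camera it gives the pose at the moment of the call.
- manip.close_job(): hands the job in; it is judged then, once.
Trained networks look in the newest picture that a camera, given by its name, has taken for a name from the list of things; names that differ only in an ending like _2 or _b are one class to them, and where a whole thing is asked for, a point or a joint stands for the part that bears it (a point fixed in the world has none). Each returns a list of dicts, best first, with "score" (0 to 1); they miss things now and then, are a little off and sometimes report something else, mostly with a low value. They report only what shows in the picture. A call takes as long as a camera call. They do not tell look-alikes from the thing itself.
- manip.recognise(target, camera): "at" ([column, row] in pixels, amid what is visible of it).
- manip.outline_of(target, camera): "region" (400x640 bool, what is visible of it) and "at" ([column, row] in pixels, amid what is visible of it).
- manip.spot_point(target, camera): "at" ([column, row] in pixels: a listed point, or the origin of a listed thing).
The state is a dict: "t": time; "joint_pos": joint angles; "qd": joint speeds; "effort": joint torques, N m; "tool_pos": TCP position; "orientation": TCP orientation; "wrist_force": force on the tool from outside, world axes, zero at the start; "moment": the same for the moment, N m; "gripper_width": finger opening in mm; "finger_force": force on a finger pad.
Only numpy, scipy, OpenCV 4.12 (cv2) and the standard library are available. Lean on these libraries where they do the work, as an engineer would, in place of code of your own. Each camera call takes 0.05 s, during which the arm holds its last target. There are 200 camera calls.

TASK

The lidded sample pot stands in the way of the hinge on the jamb block: slide it along the table, without lifting or tipping it, to the middle of the free ring mark and leave it there. Then pick up the loose ribbed hinge leaf and hold it level against the leaf on the jamb block, its single knuckle between the two fixed knuckles and the pin holes in line, ready for the pin, carried by the gripper alone and not leaning on the jamb. Finish while still holding it there, and leave everything else on the table where it lies.

Things in the scene. Friction and masses are not known exactly. Their poses are not given: they have to be found in the camera images.
- jamb: grey steel block fixed to the table, x +16 to +86, y +-60, top 60 mm up (feet 6 mm thick reach y +-85); nothing on it is above 80 mm. Origin on the table below the middle of its knuckle line, which runs along its y. On its top a brass hinge leaf; its two knuckles overhang the -x edge. A black ring mark, where the pot starts, lies round x = -68 mm
- jamb_bore (a point): middle of the gap between the fixed knuckles, on their common axis, 70 mm above the table; axes as jamb (y along the bore, z up). Knuckles: 20 mm outside diameter, 10 mm bore, at y -36 to -14 and +14 to +36 mm; the 28 mm gap is open above, below and to -x
- leaf: loose brass hinge leaf, about 0.28 kg, lying flat; origin at the underside below its rib. Plate 6 mm thick, x -8 to +38, y +-37 mm. Upright rib 12 mm thick (x +-6), y +-30, top at 42 mm. One knuckle on its +x side: axis along y, 20 mm outside, 10 mm bore, y +-11 mm. When meshed its x points as the jamb's x and its underside is level with the block's top, 60 mm above the table
- leaf_bore (a point): middle of the loose leaf's knuckle bore, (50, 0, 10) mm in leaf; to be brought to jamb_bore
- leaf_grip (a point): point inside the rib, (0, 0, 30) mm in leaf: pinch the rib here from above, fingers closing along the leaf's x (12 mm wide), as the fingertips then stay clear of the plate
- pot: low round steel pot and lid in one rigid piece, about 0.55 kg, on the ring mark in front of the jamb; origin at the centre of its underside. Pot 100 mm across, lid 104 mm, lid top at 48 mm; two ear handles reach 64 mm from the axis along its y, 34 mm up. A black knob 24 mm across stands on the lid, 52 to 80 mm above the table
- pot_knob (a point): centre of the knob on the pot's axis, 68 mm above the pot's underside: pinch here from above
- mark: free ring mark painted flat on the table, black line 6 mm wide, 116 mm in mean diameter; origin at its centre
- parcel_a: bystander: brown taped parcel 90 x 150 x 45 mm, origin under its centre
- parcel_b: bystander: brown taped parcel 100 x 140 x 50 mm, origin under its centre
- parcel_c: bystander: brown taped parcel 190 x 100 x 40 mm, origin under its centre
- spare_leaf: bystander: flat brass hinge leaf with two knuckles and no rib, 68 x 74 x 20 mm, plate -8 to +38 mm along its x, knuckle axis at x = +50 mm
- pin: bystander: dark steel hinge pin lying on the table, 76 mm long along its x, 8 mm thick, head 13 mm; origin on the table below it
- cutter: bystander: plastic box cutter about 165 mm long along its x, 24 mm wide, 16 mm high, origin under it
- dish: bystander: round aluminium dish of small brass pieces, 90 mm across, 22 mm high, origin under its centre
Mind the look-alikes: they are no part of the job. Leave any black look-alike of the leaf alone.

How it is judged (in metres and radians):
On the way, in this order (a step that is already met when the one before it is completed fails the run):
1. the pot has been slid onto the free ring mark, within 13 mm of its centre, and let go (horizontal distance between pot and mark below 0.013 m and angle between pot's own z axis and vertical below 0.08 rad and height (world z) of pot below 0.005 m and linear speed of pot below 0.02 m/s and contact force between pot and the arm below 0.1 N and contact force between pot and the fingers below 0.1 N), for 0.2 s.
2. the loose leaf is held with its knuckle between the fixed ones and the bores in line (x of leaf_bore in the frame of jamb_bore between -0.003 and 0.003 m and y of leaf_bore in the frame of jamb_bore between -0.0035 and 0.0035 m and z of leaf_bore in the frame of jamb_bore between -0.003 and 0.003 m and angle between the y axis of leaf and the y axis of jamb, either way round below 0.08 rad and angle between the z axis of leaf and the z axis of jamb, either way round below 0.12 rad and contact force between leaf and the fingers above 2 N), for 0.3 s.
At the end, for the whole second after the job is handed in: Pot upright within 13 mm of the free mark's centre. Gripper alone holds the leaf still: bore centre within 3 mm (across, up/down) and 3.5 mm (along) of the middle of the fixed knuckles, bores parallel within 0.08 rad, level within 0.12 rad, under 1.5 N between leaf and jamb (all of step 2 and horizontal distance between pot and mark below 0.013 m and angle between pot's own z axis and vertical below 0.08 rad and height (world z) of pot below 0.005 m and contact force between leaf and jamb below 1.5 N and contact force between leaf and pot below 0.1 N and linear speed of leaf below 0.02 m/s and height (world z) of leaf above 0.052 m); the arm keeps its last pose, push and grip.
It fails at once if the pot is lifted off the table or tipped (height (world z) of pot above 0.01 m or angle between pot's own z axis and vertical above 0.2 rad).
It fails at once if a bystander is moved more than 40 mm (distance of any of parcel_a, parcel_b, parcel_c, spare_leaf, pin, cutter, dish from where it was at the start of the episode above 0.04 m).
It also fails if it takes over 64 s, if anything falls off the work surface, if the arm or the gripper's body presses on something with over 40 N, if the wrist force passes 120 N, or if a joint passes its speed limit or range.

## Working session

There is one attempt and no reset: what is moved stays moved. The work goes in short steps, Python scripts to look and compute and a tool call to move; the robot and the scene stay as the last step left them, time stands still between calls to the robot, and variables do not carry over. Pictures are saved under pics/ and viewed, at most 10 in all, crops included, and the job is handed in when it is done.

Besides the shell and the picture viewer there is one more tool, called after "Call:" by a JSON object that holds its "method" and its "body", one argument or row to a line. move_arm: Moves the arm, as the interface text tells. Shifts and turns lie within -1 to 1; 1 stands for 0.04 m of shift or 0.12 rad of turn. Its arguments: {"type":"object","properties":{"moves":{"type":"array","items":{"type":"array"}},"grip":{"type":"number"}},"required":["moves"]}

```bash
mkdir -p pics; cat > h.py <<'E'
import numpy as np, cv2
from station import manip
from scipy.spatial.transform import Rotation as R
def cal(c):
    k=manip.calibration(c); return k,np.array(k["rotation"],float).reshape(3,3),np.array(k["origin"],float)
def ray(c,uv,z,K=None):
    k,Rm,o=K or cal(c); d=Rm@np.array([(uv[0]-k["cx"])/k["fx"],(uv[1]-k["cy"])/k["fy"],1]); return o+d*(z-o[2])/d[2]
def proj(c,p,K=None):
    k,Rm,o=K or cal(c); q=Rm.T@(np.array(p,float)-o); return np.array([k["fx"]*q[0]/q[2]+k["cx"],k["fy"]*q[1]/q[2]+k["cy"]])
def cloud(c,D,K=None):
    k,Rm,o=K or cal(c); v,u=np.mgrid[:400,:640]
    return np.stack([(u-k["cx"])/k["fx"]*D,(v-k["cy"])/k["fy"]*D,D],-1)@Rm.T+o
E
python3 - <<'E'
from h import *
s=manip.observe(); print(s["tool_pos"],s["orientation"],s["gripper_width"],s["t"])
ims=[]
for c in("top","side"):
    im,D=manip.capture(c); cv2.imwrite(f"pics/{c}0.png",im); np.save(f"{c}0.npy",D); K=cal(c); print(c,K[2],K[1][:,2])
    for n in("leaf","pot","mark","jamb","jamb_bore","leaf_bore","leaf_grip","pot_knob"):
        z={"jamb_bore":70,"leaf_bore":10,"leaf_grip":30,"pot_knob":68}.get(n,0)
        for r in manip.spot_point(n,c)[:4]: print(n,round(r["score"],2),np.round(r["at"]),np.round(ray(c,r["at"],z,K)[:2]))
E
```

```text
[203.51858659 616.60993105 216.68451312] [-4.98652066e-01 -3.10149622e+00  3.01390969e-03] 85.61636443107079 0.0Traceback (most recent call last):
  File "<stdin>", line 5, in <module>
  File "h.py", line 5, in cal
    k=manip.calibration(c); return k,np.array(k["rotation"],float).reshape(3,3),np.array(k["origin"],float)
                                     ~~~~~~~~~~~~~~~~~~~~~~~~~~~~~~~~~~~~~^^^^^
ValueError: cannot reshape array of size 3 into shape (3,3)
```

View pics/top0.png

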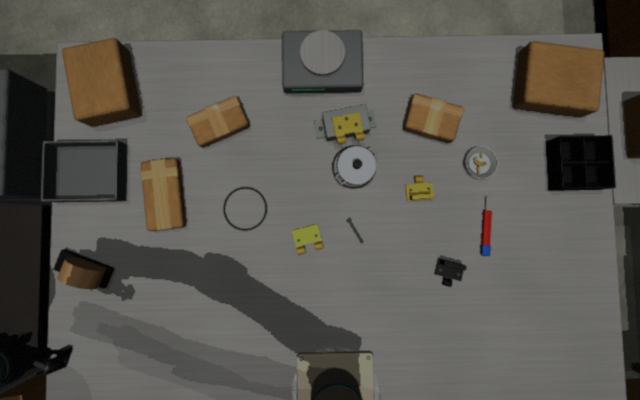

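The top picture shows the pot at (355,165), the free ring at (245,208) and the jamb at (345,122). The ribbed brass leaf is at (420,190). The flat spare leaf without a rib is at (308,238), and a black look-alike is at (450,268). The calibration gives rotation as a rotation vector, so I'm fixing the helper.

```bash
sed -i 's/np.array(k\["rotation"\],float).reshape(3,3)/R.from_rotvec(k["rotation"]).as_matrix()/' h.py
python3 - <<'E'
from h import *
for c in("top","side"):
    im,D=manip.capture(c); cv2.imwrite(f"pics/{c}1.png",im); np.save(f"{c}1.npy",D); K=cal(c); print(c,K[2],K[1][:,2],K[0]["fx"])
    for n in("leaf","pot","mark","jamb","jamb_bore","leaf_bore","leaf_grip","pot_knob"):
        z={"jamb_bore":70,"leaf_bore":10,"leaf_grip":30,"pot_knob":68}.get(n,0)
        for r in manip.spot_point(n,c)[:4]: print(n,round(r["score"],2),np.round(r["at"]),np.round(ray(c,r["at"],z,K)[:2]))
    if c=="top": cv2.imwrite("pics/crop.png",cv2.resize(im[80:300,180:500],None,fx=2.5,fy=2.5,interpolation=cv2.INTER_CUBIC))
E
```

```text
top [ 446.89128173   34.21936261 1162.64481978] [ 0.0742325   0.00361584 -0.99723441] 419.5492811515931
leaf 0.66 [422. 195.] [ 523. -249.]
leaf 0.56 [450. 267.] [ 324. -320.]
pot 0.77 [356. 168.] [603. -70.]
jamb 0.91 [346. 142.] [674. -42.]
jamb_bore 0.95 [349. 138.] [672. -45.]
jamb_bore 0.55 [348. 145.] [654. -42.]
leaf_bore 0.82 [420. 178.] [ 570. -242.]
leaf_bore 0.75 [220. 126.] [723. 309.]
leaf_bore 0.65 [447. 283.] [ 283. -308.]
leaf_grip 0.96 [424. 197.] [ 515. -249.]
leaf_grip 0.89 [455. 262.] [ 341. -323.]
pot_knob 0.56 [355. 163.] [605. -59.]
side [-664.82195768  334.46420516  967.39480161] [ 0.78767424 -0.20995153 -0.57921468] 518.3439573519888
leaf 0.92 [448. 249.] [ 330. -320.]
leaf 0.58 [399. 217.] [ 502. -236.]
mark 0.74 [244. 240.] [497. 241.]
jamb_bore 0.18 [162. 244.] [444. 461.]
leaf_bore 0.79 [453. 259.] [ 277. -308.]
leaf_bore 0.35 [399. 216.] [ 495. -234.]
leaf_grip 0.67 [452. 243.] [ 321. -322.]
leaf_grip 0.6 [403. 207.] [ 513. -250.]
```

View pics/crop.png

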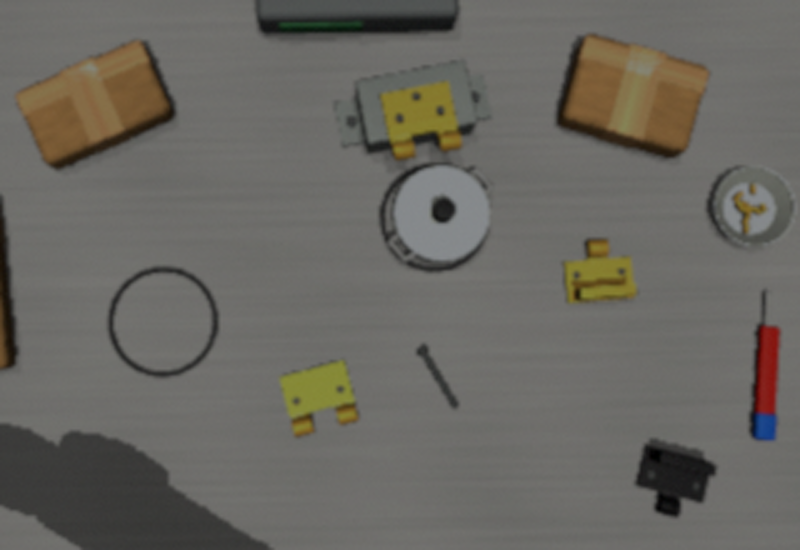

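View pics/side1.png

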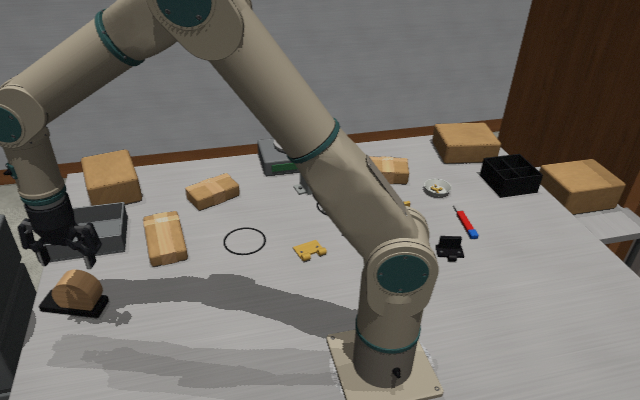

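The crop gives three candidates. The leaf at (420,190) is yellow brass with an upright rib and a single knuckle, so it fits the description. The one at (308,238) is a flat two-knuckle spare, and the one at (450,268) is a black look-alike. Next I'm measuring positions from the top view.

```bash
cat >> h.py <<'E'
def ringfit(c,im,cen,K=None,r0=58,z=0):
    # radial search for dark line around predicted ring
    K=K or cal(c); g=cv2.cvtColor(im,cv2.COLOR_BGR2GRAY).astype(np.float32); cen=np.array(cen,float)
    for it in range(4):
        pts=[]
        for a in np.linspace(0,2*np.pi,120,endpoint=False):
            rr=np.arange(r0-(16 if it<2 else 8),r0+(16.5 if it<2 else 8.5),0.5)
            uv=np.array([proj(c,[cen[0]+r*np.cos(a),cen[1]+r*np.sin(a),z],K) for r in rr]).astype(np.float32)
            v=cv2.remap(g,uv[None,:,0],uv[None,:,1],cv2.INTER_LINEAR)[0]
            w=np.clip(np.median(v)-v-15,0,None)
            if uv.min()>0 and uv[:,0].max()<639 and uv[:,1].max()<399 and w.sum()>30:
                r=(w*rr).sum()/w.sum(); pts.append([cen[0]+r*np.cos(a),cen[1]+r*np.sin(a)])
        P=np.array(pts); A=np.c_[2*P,np.ones(len(P))]; s=np.linalg.lstsq(A,(P**2).sum(1),rcond=None)[0]; cen=s[:2]
    return cen,np.sqrt(s[2]+cen@cen),len(P)
E
python3 - <<'E'
from h import *
K=cal("top"); im=cv2.imread("pics/top1.png"); D=np.load("top1.npy"); W=cloud("top",D,K)
print("mark",ringfit("top",im,ray("top",(245,208),0,K)[:2],K))
tab=W[220:240,200:280,2]; print("table z",np.median(tab))
B=W[155:175,345:370]; m=B[...,2]>65; print("knob",np.median(B[m],0),m.sum())
hsv=cv2.cvtColor(im,cv2.COLOR_BGR2HSV); y=(hsv[...,0]>18)&(hsv[...,0]<35)&(hsv[...,1]>130)
for nm,(u,v) in dict(leaf=(420,190),jambleaf=(348,125)).items():
    m=np.zeros_like(y); m[v-25:v+25,u-25:u+25]=y[v-25:v+25,u-25:u+25]
    P=W[m]; print(nm,P.min(0),P.max(0),m.sum())
    if nm=="leaf": q=P[P[:,2]>33]
    else: q=P
    print(len(q),q[:,:2].mean(0)); r=cv2.minAreaRect(q[:,:2].astype(np.float32)); print(r)
G=W[100:150,310:380]; m=(G[...,2]>52)&(G[...,2]<66); print("jambtop",cv2.minAreaRect(G[m][:,:2].astype(np.float32)),m.sum())
E
```

```text
mark (array([494.0744823, 242.2392388]), np.float64(58.0396894012969), 120)
table z 0.6419705210722668
knob [603.79022396 -66.70626375  79.65034599] 69
leaf [ 446.89128173 -276.77850026   -1.47916513] [ 574.45495153   34.21936261 1162.64481978] 462
100 [ 516.67661854 -235.67152882]
((489.83563232421875, -116.6900634765625), (18.29220962524414, 313.26806640625), 12.542981147766113)
jambleaf [446.89128173 -82.35785266   1.69776716] [ 740.01019281   34.21936261 1162.64481978] 616
616 [701.54188982 -42.94017269]
((592.0657958984375, -28.6185302734375), (84.5542984008789, 304.8728942871094), 82.09588623046875)
jambtop ((715.4896240234375, -42.41419982910156), (86.88298797607422, 119.93687438964844), 10.088191986083984) 868
```

```bash
cat >> h.py <<'E'
def tool():
    s=manip.observe(); return np.array(s["tool_pos"]),R.from_rotvec(s["orientation"]),s
def goto(p,yaw=None):
    """units needed: shift in tool frame (unit=40mm) and turn (unit .12) to reach p, tool down, tool y at world yaw (mod pi)"""
    t,Rt,s=tool(); d=Rt.inv().apply(np.array(p,float)-t)/40
    print("tcp",np.round(t,1),"J",np.round(s["joint_pos"],2),"w",round(s["gripper_width"],1),"shift units",np.round(d,3))
    if yaw is not None:
        best=None
        for k in(0,np.pi):
            y=np.array([np.cos(yaw+k),np.sin(yaw+k),0]); z=np.array([0,0,-1.]); x=np.cross(y,z)
            rv=(Rt.inv()*R.from_matrix(np.c_[x,y,z])).as_rotvec()
            if best is None or np.linalg.norm(rv)<np.linalg.norm(best): best=rv
        print("turn units",np.round(best/.12,3))
E
python3 - <<'E'
from h import *
t,Rt,s=tool(); print(Rt.as_matrix().round(3)); goto([590,-63,200],np.pi/2+.176)
K=cal("wrist"); print(K[2]-t, K[1].round(2), K[0]["fx"])
E
```

```text
[[-0.95   0.313  0.   ]
 [ 0.313  0.95   0.   ]
 [ 0.     0.    -1.   ]]
tcp [203.7 617.3 217.6] J [-1.32  0.63  0.04  1.52 -0.03  1.   -0.02] w 85.2 shift units [-14.501 -13.123   0.44 ]
turn units [ 1.000e-03  0.000e+00 -4.124e+00]
[-78.84900383  26.50411236 156.47717581] [[ 0.31  0.9   0.31]
 [ 0.95 -0.3  -0.1 ]
 [-0.    0.33 -0.95]] 328.10388884948964
```

Call:
{"method": "move_arm", "body": {
  "moves": [
    [[-0.725,-0.656,0],[0,0,0]],
    [[-0.725,-0.656,0],[0,0,0]],
    [[-0.725,-0.656,0],[0,0,0]],
    [[-0.725,-0.656,0],[0,0,0]],
    [[-0.725,-0.656,0],[0,0,0]],
    [[-0.725,-0.656,0],[0,0,0]],
    [[-0.725,-0.656,0],[0,0,0]],
    [[-0.725,-0.656,0],[0,0,0]],
    [[-0.725,-0.656,0],[0,0,0]],
    [[-0.725,-0.656,0],[0,0,0]]
  ],
  "grip": 75
}}

```text
t: 1.78
tool_pos: [397.6, 275.6, 217.9]
orientation: [0.498, 3.101, 0.001]
wrist_force: [0.5, -0.1, -0.1]
gripper_width: 64.4
finger_force: 0.0
```

Call:
{"method": "move_arm", "body": {
  "moves": [
    [[-0.725,-0.656,0],[0,0,0]],
    [[-0.725,-0.656,0],[0,0,0]],
    [[-0.725,-0.656,0],[0,0,0]],
    [[-0.725,-0.656,0],[0,0,0]],
    [[-0.725,-0.656,0],[0,0,0]],
    [[-0.725,-0.656,0],[0,0,0]],
    [[-0.725,-0.656,0],[0,0,0]],
    [[-0.725,-0.656,0],[0,0,0]],
    [[-0.725,-0.656,0],[0,0,0]],
    [[-0.725,-0.656,0],[0,0,0]]
  ]
}}

```text
t: 2.62
tool_pos: [590.8, -64.8, 217.8]
orientation: [0.499, 3.101, 0.0]
wrist_force: [0.8, 0.6, -0.4]
gripper_width: 64.1
finger_force: 0.0
```

Call:
{"method": "move_arm", "body": {
  "moves": [
    [[0,0,0],[0,0,-0.82]],
    [[0,0,0],[0,0,-0.82]],
    [[0,0,0],[0,0,-0.82]],
    [[0,0,0],[0,0,-0.82]],
    [[0,0,0],[0,0,-0.82]],
    [[0,0,0],[0,0,0]],
    [[0,0,0],[0,0,0]]
  ]
}}

```text
t: 3.2
tool_pos: [590.0, -63.0, 217.6]
orientation: [-0.267, 3.13, 0.0]
wrist_force: [-0.2, -0.9, 0.5]
gripper_width: 64.2
finger_force: 0.0
```

```bash
python3 - <<'E'
from h import *
K=cal("wrist"); im,D=manip.capture("wrist"); cv2.imwrite("pics/w1.png",im); np.save("w1.npy",D); W=cloud("wrist",D,K)
for n,z in(("pot_knob",68),("jamb_bore",70),("pot",0),("jamb",0)):
    for r in manip.spot_point(n,"wrist")[:3]: print(n,round(r["score"],2),np.round(r["at"]),np.round(ray("wrist",r["at"],z,K),1))
m=(abs(W[...,0]-604)<30)&(abs(W[...,1]+63)<30)&(W[...,2]>76)&(W[...,2]<90); P=W[m]; print("knob",m.sum(),np.median(P,0),P.min(0),P.max(0))
m=(abs(W[...,0]-604)<80)&(abs(W[...,1]+63)<80)&(W[...,2]>44)&(W[...,2]<50);m&=True
P=W[m]; print("lid",m.sum(),cv2.minEnclosingCircle(P[:,:2].astype(np.float32)))
m=(W[...,0]>640)&(W[...,0]<850)&(abs(W[...,1]+40)<90)&(W[...,2]>54)&(W[...,2]<67); print("jtop",m.sum(),cv2.minAreaRect(W[m][:,:2].astype(np.float32)))
goto([604,-63,65],np.pi/2+.176); print(tool()[2]["t"])
E
```

```text
pot_knob 0.78 [319. 185.] [601.7 -65.8  68. ]
pot_knob 0.48 [135. 239.] [ 691.3 -243.3   68. ]
jamb_bore 0.57 [321. 252.] [672.4 -51.6  70. ]
pot 0.7 [322. 171.] [605.3 -63.1   0. ]
jamb 0.95 [322. 222.] [669.9 -51.9   0. ]
knob 473 [603.71731389 -67.10146414  79.94190352] [592.44375003 -78.66018767  76.24222316] [615.63821587 -55.60303667  81.85334105]
lid 6904 ((623.7346801757812, -47.20268630981445), 79.51782989501953)
jtop 7208 ((753.243408203125, -33.856605529785156), (182.15489196777344, 143.1259307861328), 10.059967994689941)
tcp [590.  -62.8 217.6] J [ 0.09  0.55 -0.04  1.68  0.03  0.92  1.78] w 64.0 shift units [-0.344 -0.064  3.816]
turn units [-0.001 -0.    -0.031]
3.45
```

View pics/w1.png

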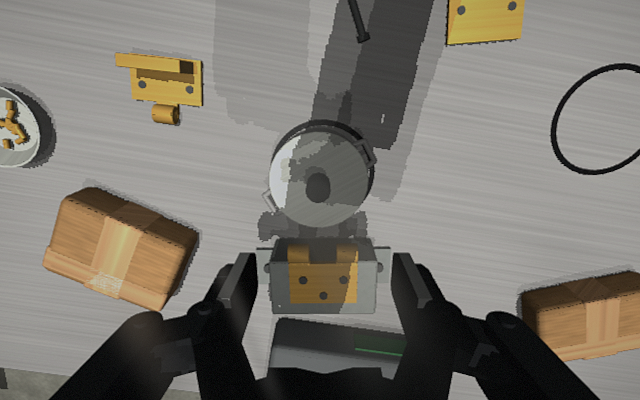

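The wrist view shows the knob at (318,187), clear of the jamb at (322,275). I'm descending to pinch it.

Call:
{"method": "move_arm", "body": {
  "moves": [
    [[-0.32,-0.16,0],[0,0,0]],
    [[0,0,0.9],[0,0,0]],
    [[0,0,0.9],[0,0,0]],
    [[0,0,0.9],[0,0,0]],
    [[0,0,0.6],[0,0,0]],
    [[0,0,0.49],[0,0,0]],
    [[0,0,0],[0,0,0]]
  ],
  "grip": 60
}}

```text
t: 4.03
tool_pos: [600.4, -66.6, 61.8]
orientation: [0.271, -3.122, -0.002]
wrist_force: [-0.2, -0.8, -0.4]
gripper_width: 51.3
finger_force: 0.0
```

Call:
{"method": "move_arm", "body": {
  "moves": [
    [[0,0,0],[0,0,0]],
    [[0,0,0],[0,0,0]],
    [[0,0,0],[0,0,0]],
    [[0,0,0],[0,0,0]],
    [[0,0,0],[0,0,0]],
    [[0,0,0],[0,0,0]],
    [[0,0,0],[0,0,0]],
    [[0,0,0],[0,0,0]]
  ],
  "grip": 0
}}

```text
t: 4.7
tool_pos: [603.9, -67.0, 66.5]
orientation: [-0.271, 3.129, -0.0]
wrist_force: [-1.4, -1.1, 3.3]
gripper_width: -0.2
finger_force: 1.4
```

```bash
python3 - <<'E'
from h import *
goto([494.1,242.2,66]); s=tool()[2]; print(s["wrist_force"],s["finger_force"],s["t"]); print(tool()[1].as_matrix().round(4))
E
```

```text
tcp [603.9 -67.   66.5] J [ 0.09  0.76 -0.04  1.76  0.04  0.62  1.77] w -0.2 shift units [1.373 8.088 0.009]
[-1.44710858 -1.07524162  3.25888321] 1.4491106383502483 4.7
[[-9.851e-01 -1.722e-01  6.000e-04]
 [-1.722e-01  9.851e-01 -0.000e+00]
 [-6.000e-04 -2.000e-04 -1.000e+00]]
```

The fingers closed fully, so the knob wasn't caught. I'm taking a look.

```bash
python3 - <<'E'
from h import *
K=cal("wrist"); im,D=manip.capture("wrist"); cv2.imwrite("pics/w2.png",im); W=cloud("wrist",D,K)
m=(abs(W[...,0]-600)<60)&(abs(W[...,1]+63)<60)&(W[...,2]>60)&(W[...,2]<84); P=W[m]; print(m.sum(),np.median(P,0),P.min(0),P.max(0))
for n,z in(("pot_knob",68),("pot",0)):
    for r in manip.spot_point(n,"wrist")[:2]: print(n,round(r["score"],2),np.round(r["at"]),np.round(ray("wrist",r["at"],z,K),1))
print(proj("wrist",tool()[0],K))
E
```

```text
958 [594.72845418 -68.79060009  74.07283039] [592.01827704 -78.68297886  60.01567227] [606.3086061  -55.01593022  83.99390452]
pot_knob 0.91 [323. 247.] [602.8 -67.8  68. ]
pot 0.7 [325. 205.] [604.3 -66.2   0. ]
[323.83464912 247.46977015]
```

View pics/w2.png

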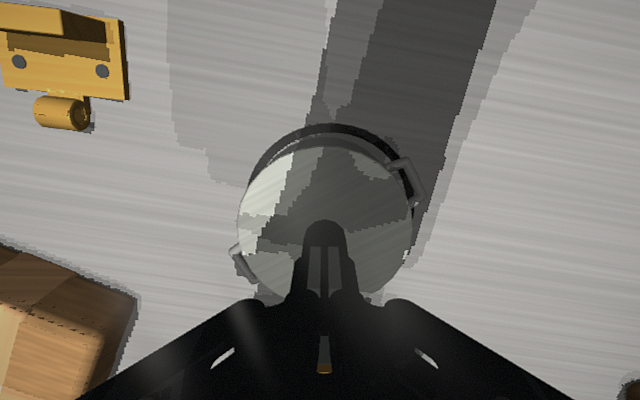

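```bash
python3 - <<'E'
from h import *
K=cal("wrist"); im,D=manip.capture("wrist"); W=cloud("wrist",D,K)
for v in(230,245,260,280,300):
    print(v,[tuple(W[v,u].round(0).astype(int)) for u in range(290,360,7)])
c=im[190:390,240:410].astype(float)*2; cv2.imwrite("pics/w3.png",cv2.resize(np.clip(c,0,255).astype(np.uint8),None,fx=3,fy=3))
s=tool()[2]; print(s["gripper_width"],s["finger_force"],s["tool_pos"])
E
```

```text
230 [(np.int64(605), np.int64(-87), np.int64(49)), (np.int64(605), np.int64(-83), np.int64(48)), (np.int64(604), np.int64(-79), np.int64(48)), (np.int64(597), np.int64(-75), np.int64(63)), (np.int64(594), np.int64(-72), np.int64(66)), (np.int64(593), np.int64(-68), np.int64(68)), (np.int64(593), np.int64(-65), np.int64(66)), (np.int64(595), np.int64(-60), np.int64(61)), (np.int64(599), np.int64(-55), np.int64(49)), (np.int64(599), np.int64(-51), np.int64(48))]
245 [(np.int64(615), np.int64(-85), np.int64(48)), (np.int64(615), np.int64(-81), np.int64(47)), (np.int64(600), np.int64(-78), np.int64(74)), (np.int64(597), np.int64(-75), np.int64(80)), (np.int64(596), np.int64(-71), np.int64(80)), (np.int64(595), np.int64(-68), np.int64(80)), (np.int64(595), np.int64(-65), np.int64(80)), (np.int64(595), np.int64(-61), np.int64(79)), (np.int64(610), np.int64(-53), np.int64(48)), (np.int64(609), np.int64(-49), np.int64(49))]
260 [(np.int64(626), np.int64(-84), np.int64(48)), (np.int64(600), np.int64(-80), np.int64(90)), (np.int64(599), np.int64(-77), np.int64(91)), (np.int64(594), np.int64(-7
[... 623 characters left out ...]
2)), (np.int64(593), np.int64(-63), np.int64(112)), (np.int64(596), np.int64(-59), np.int64(107)), (np.int64(595), np.int64(-56), np.int64(107))]
300 [(np.int64(596), np.int64(-81), np.int64(125)), (np.int64(594), np.int64(-78), np.int64(127)), (np.int64(593), np.int64(-76), np.int64(128)), (np.int64(594), np.int64(-73), np.int64(126)), (np.int64(598), np.int64(-70), np.int64(120)), (np.int64(599), np.int64(-67), np.int64(118)), (np.int64(592), np.int64(-66), np.int64(126)), (np.int64(592), np.int64(-64), np.int64(126)), (np.int64(590), np.int64(-62), np.int64(128)), (np.int64(591), np.int64(-59), np.int64(126))]
-0.07946357478989796 2.620999775826931 [603.89284906 -67.01758171  66.42571819]
```

View pics/w3.png

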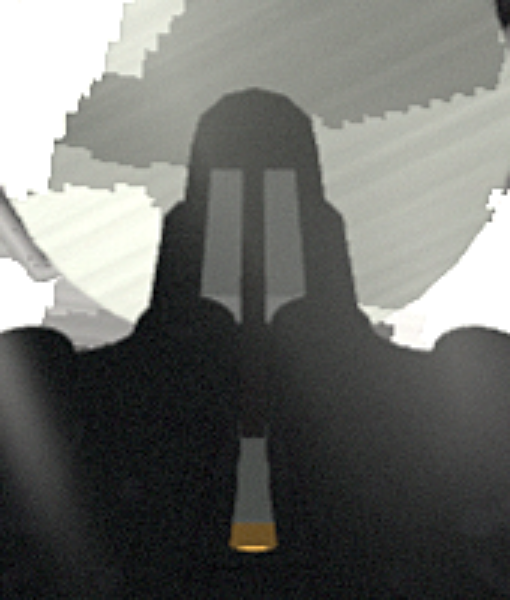

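```bash
python3 - <<'E'
from h import *
t,Rt,s=tool(); K=cal("wrist"); k,Rm,o=K
# camera in tool frame (fixed) -> points in tool frame from depth w1
D=np.load("w1.npy"); Rc=Rt.as_matrix().T@Rm; oc=Rt.as_matrix().T@(o-t)
P=cloud("wrist",D,(k,Rc,oc)); m=(D>0)&(D<260); q=P[m]; print(q.min(0),q.max(0))
for v in(252,256,262,280,300): print(v,[P[v,u].round(0).tolist() for u in(232,240,248,256,396,404,412)])
print("side view pose",s["t"], proj("side",t), proj("top",t))
im,D=manip.capture("wrist"); P=cloud("wrist",D,(k,Rc,oc)); col=P[235:300:4,316]; print(col.round(0).tolist())
E
```

```text
[ -13.8891395   -66.40370825 -103.30112164] [ 17.96286128  66.92725304 -18.86124448]
252 [[-122.0, -118.0, 218.0], [10.0, -38.0, -22.0], [10.0, -35.0, -23.0], [-119.0, -86.0, 212.0], [10.0, 33.0, -23.0], [10.0, 37.0, -23.0], [-122.0, 113.0, 218.0]]
256 [[-128.0, -119.0, 219.0], [10.0, -37.0, -27.0], [10.0, -34.0, -28.0], [-124.0, -86.0, 210.0], [10.0, 32.0, -26.0], [11.0, 36.0, -28.0], [-127.0, 113.0, 216.0]]
262 [[-137.0, -120.0, 219.0], [10.0, -36.0, -32.0], [10.0, -33.0, -32.0], [-133.0, -87.0, 212.0], [8.0, 32.0, -29.0], [10.0, 34.0, -32.0], [10.0, 38.0, -32.0]]
280 [[11.0, -35.0, -47.0], [11.0, -33.0, -47.0], [4.0, -32.0, -37.0], [-5.0, -32.0, -23.0], [1.0, 32.0, -32.0], [9.0, 32.0, -43.0], [11.0, 34.0, -47.0]]
300 [[9.0, -33.0, -57.0], [4.0, -32.0, -50.0], [-3.0, -32.0, -40.0], [-195.0, -92.0, 218.0], [-8.0, 32.0, -34.0], [1.0, 32.0, -47.0], [9.0, 32.0, -57.0]]
side view pose 4.9 [337.86972644 187.57366771] [357.53273662 163.67132018]
[[10.0, -4.0, -6.0], [10.0, -4.0, -10.0], [10.0, -4.0, -14.0], [10.0, -4.0, -19.0], [10.0, -4.0, -23.0], [10.0, -3.0, -27.0], [10.0, -3.0, -30.0], [11.0, -3.0, -34.0], [10.0, -3.0, -36.0], [10.0, -3.0, -40.0], [10.0, -3.0, -43.0], [10.0, -3.0, -46.0], [10.0, -3.0, -48.0], [10.0, -3.0, -51.0], [9.0, -3.0, -51.0], [12.0, -3.0, -58.0], [12.0, -3.0, -60.0]]
```

Depth shows the pads end well behind the TCP, so they closed on top of the knob. I'm opening and measuring the fingertips directly.

Call:
{"method": "move_arm", "body": {
  "moves": [
    [[0,0,-0.25],[0,0,0]],
    [[0,0,0],[0,0,0]],
    [[0,0,0],[0,0,0]],
    [[0,0,0],[0,0,0]],
    [[0,0,0.25],[0,0,0]],
    [[0,0,0],[0,0,0]]
  ],
  "grip": 60
}}

```text
t: 5.45
tool_pos: [602.4, -66.8, 64.1]
orientation: [0.272, -3.127, -0.001]
wrist_force: [-0.7, 1.2, -0.3]
gripper_width: 51.3
finger_force: 0.0
```

```bash
python3 - <<'E'
from h import *
t,Rt,s=tool(); K=cal("wrist"); k,Rm,o=K
im,D=manip.capture("wrist"); Rc=Rt.as_matrix().T@Rm; oc=Rt.as_matrix().T@(o-t); P=cloud("wrist",D,(k,Rc,oc)); W=cloud("wrist",D,K)
m=(abs(P[...,0]-9)<6)&(abs(P[...,1])>20)&(abs(P[...,1])<45)&(P[...,2]<8); q=P[m]; print(m.sum(),np.sort(q[:,2])[-10:].round(1),q[np.argmax(q[:,2])])
for sg in(-1,1):
    mm=m&(P[...,1]*sg>0); v,u=np.nonzero(mm); i=v.argmin(); print(u[i],v[i],P[v[i],u[i]])
print(t,s["gripper_width"],s["wrist_force"])
m=(abs(W[...,0]-600)<40)&(abs(W[...,1]+63)<40)&(W[...,2]>77)&(W[...,2]<84)&(abs(P[...,1])<15);print("knob",np.median(W[m],0),W[m].min(0),W[m].max(0))
cv2.imwrite("pics/w4.png",im)
E
```

```text
7472 [-18.6 -17.9 -17.8 -17.8 -17.7 -17.4 -17.2 -17.  -16.8 -16. ] [  4.51298024  25.65559394 -16.02143204]
254 250 [ 10.13791206 -32.22370135 -21.46583608]
378 250 [  8.82451121  25.44480856 -18.99633742]
[602.38358807 -66.82939234  64.09883202] 51.34399568224079 [-0.65674602  1.22132101 -0.25258963]
knob [603.0006728  -67.05115041  80.0054874 ] [592.45416829 -78.65347013  77.06046359] [616.55439535 -55.20557353  82.09768205]
```

View pics/w4.png

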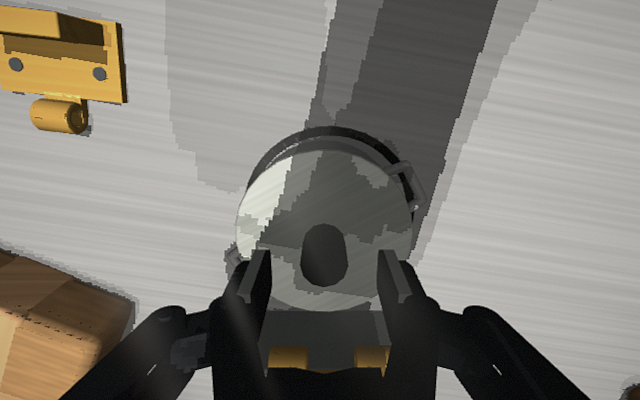

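The fingertips stand about 17 mm behind the reported TCP at this opening, with the knob at (325,255) between them. I'm going 22 mm lower.

Call:
{"method": "move_arm", "body": {
  "moves": [
    [[0,0,0.25],[0,0,0]],
    [[0,0,0.3],[0,0,0]],
    [[0,0,0],[0,0,0]],
    [[0,0,0],[0,0,0]]
  ]
}}

```text
t: 5.83
tool_pos: [602.6, -66.9, 42.6]
orientation: [0.272, -3.127, -0.001]
wrist_force: [0.6, -0.7, -0.1]
gripper_width: 51.2
finger_force: 0.0
```

Call:
{"method": "move_arm", "body": {
  "moves": [
    [[0,0,0],[0,0,0]],
    [[0,0,0],[0,0,0]],
    [[0,0,0],[0,0,0]],
    [[0,0,0],[0,0,0]],
    [[0,0,0],[0,0,0]],
    [[0,0,0],[0,0,0]],
    [[0,0,0],[0,0,0]]
  ],
  "grip": 0
}}

```text
t: 6.42
tool_pos: [604.0, -66.8, 44.5]
orientation: [-0.272, 3.129, 0.0]
wrist_force: [-0.5, 1.0, 4.8]
gripper_width: 22.3
finger_force: 58.9
```

```bash
python3 - <<'E'
from h import *
goto([494.1,242.2,44]); s=tool()[2]; print(s["wrist_force"],s["finger_force"],s["t"]); print(tool()[1].as_matrix().round(4))
E
```

```text
tcp [604.  -66.8  44.5] J [ 0.09  0.79 -0.04  1.77  0.05  0.58  1.77] w 22.3 shift units [1.375 8.082 0.012]
[-0.48270877  1.01974944  4.76411145] 58.94070267677307 6.4167
[[-9.850e-01 -1.724e-01  7.000e-04]
 [-1.724e-01  9.850e-01  2.000e-04]
 [-7.000e-04  1.000e-04 -1.000e+00]]
```

Call:
{"method": "move_arm", "body": {
  "moves": [
    [[0.1,0.2,0],[0,0,0]],
    [[0.1,0.4,0],[0,0,0]],
    [[0.1,0.5,0],[0,0,0]],
    [[0.1,0.5,0],[0,0,0]],
    [[0.1,0.5,0],[0,0,0]],
    [[0.1,0.5,0],[0,0,0]],
    [[0.1,0.5,0],[0,0,0]],
    [[0.1,0.5,0],[0,0,0]],
    [[0.1,0.5,0],[0,0,0]],
    [[0.1,0.5,0],[0,0,0]]
  ]
}}

```text
t: 7.25
tool_pos: [533.9, 105.6, 44.7]
orientation: [-0.268, 3.127, -0.005]
wrist_force: [2.9, -5.7, 4.3]
gripper_width: 21.9
finger_force: 59.7
```

Call:
{"method": "move_arm", "body": {
  "moves": [
    [[0.1,0.5,0],[0,0,0]],
    [[0.1,0.5,0],[0,0,0]],
    [[0.1,0.5,0],[0,0,0]],
    [[0.07,0.5,0],[0,0,0]],
    [[0,0.5,0],[0,0,0]],
    [[0,0.4,0],[0,0,0]],
    [[0,0.3,0],[0,0,0]],
    [[0,0.2,0],[0,0,0]],
    [[0,0,0],[0,0,0]],
    [[0,0,0],[0,0,0]]
  ]
}}

```text
t: 8.08
tool_pos: [494.7, 238.6, 44.5]
orientation: [-0.272, 3.129, -0.001]
wrist_force: [0.7, -1.7, 6.1]
gripper_width: 21.9
finger_force: 59.8
```

```bash
python3 - <<'E'
from h import *
goto([494.1,242.2,44]); s=tool()[2]; print(s["wrist_force"],s["finger_force"],s["t"])
K=cal("wrist"); im,D=manip.capture("wrist"); cv2.imwrite("pics/w5.png",im); W=cloud("wrist",D,K); t=tool()[0]
m=(abs(W[...,:2]-t[:2]).max(-1)<70)&(W[...,2]>45)&(W[...,2]<50.5); P=W[m]; print("lid z",np.percentile(P[:,2],[5,50,95]))
try: print("ring",ringfit("wrist",im,(494,242),K))
except Exception as e: print(e)
E
```

```text
tcp [494.7 238.6  44.5] J [-0.53  0.74  0.04  1.94 -0.06  0.46  1.3 ] w 21.9 shift units [0.    0.091 0.012]
[ 0.66100491 -1.65640077  6.10316515] 59.8095703125 8.0833
lid z [47.09660756 48.12793538 49.08018992]
ring (array([497.02510051, 241.06747183]), np.float64(59.305153888524764), 72)
```

View pics/w5.png

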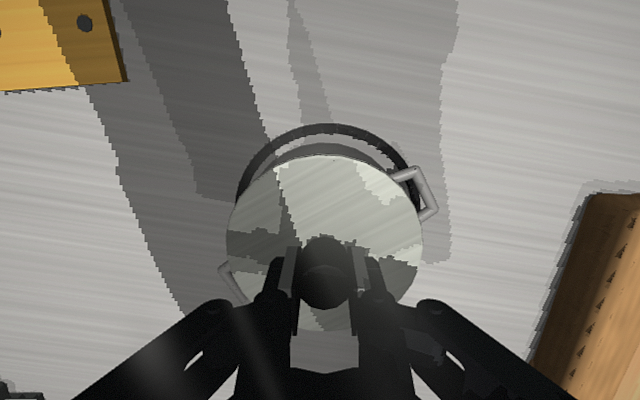

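The pot sits inside the ring at (325,225), about 3 mm off. I'm nudging it, releasing, rising, and then going over to the leaf.

Call:
{"method": "move_arm", "body": {
  "moves": [
    [[-0.02,0.08,0],[0,0,0]],
    [[0,0,0],[0,0,0]],
    [[0,0,0],[0,0,0]]
  ]
}}

```text
t: 8.38
tool_pos: [494.7, 239.0, 44.6]
orientation: [0.269, -3.129, 0.006]
wrist_force: [-0.5, -6.1, 9.5]
gripper_width: 21.9
finger_force: 60.2
```

Call:
{"method": "move_arm", "body": {
  "moves": [
    [[0,0,0],[0,0,0]],
    [[0,0,0],[0,0,0]],
    [[0,0,0],[0,0,0]],
    [[0,0,0],[0,0,0]],
    [[0,0,-0.3],[0,0,0]],
    [[0,0,-0.8],[0,0,0]],
    [[0,0,-0.9],[0,0,0]],
    [[0,0,-1],[0,0,0]],
    [[0,0,-1],[0,0,0]],
    [[0,0,0],[0,0,0]]
  ],
  "grip": 60
}}

```text
t: 9.22
tool_pos: [499.3, 244.4, 212.5]
orientation: [-0.27, 3.116, 0.009]
wrist_force: [1.4, 1.0, 0.4]
gripper_width: 51.5
finger_force: 0.0
```

```bash
python3 - <<'E'
from h import *
t,_,s=tool(); print(t,s["t"]); K=cal("wrist"); im,D=manip.capture("wrist"); W=cloud("wrist",D,K)
m=(abs(W[...,0]-494)<30)&(abs(W[...,1]-242)<30)&(W[...,2]>77)&(W[...,2]<84); P=W[m]; print("knob",np.median(P,0),(P.min(0)+P.max(0))/2)
try: print("ring",ringfit("wrist",im,(494,242),K))
except Exception as e: print(e)
goto([480,-247,200],np.pi/2)
E
```

```text
[499.25210998 244.39085221 212.45393494] 9.2167
knob [494.48829169 238.58823903  80.08188714] [494.95735008 238.5311646   79.70323364]
ring (array([506.10772206, 240.21073387]), np.float64(62.62456681296477), 113)
tcp [497.6 243.7 209.2] J [-0.55  0.5   0.07  1.81 -0.05  0.83  1.28] w 51.4 shift units [  2.551 -12.008   0.166]
turn units [0.035 0.077 1.445]
```

Call:
{"method": "move_arm", "body": {
  "moves": [
    [[0.2,-0.92,0],[0,0,0]],
    [[0.2,-0.92,0],[0,0,0]],
    [[0.2,-0.92,0],[0,0,0]],
    [[0.2,-0.92,0],[0,0,0]],
    [[0.2,-0.92,0],[0,0,0]],
    [[0.2,-0.92,0],[0,0,0]],
    [[0.2,-0.92,0],[0,0,0]],
    [[0.2,-0.92,0],[0,0,0]],
    [[0.2,-0.92,0],[0,0,0]],
    [[0.2,-0.92,0],[0,0,0]]
  ]
}}

```text
t: 10.1
tool_pos: [478.2, -135.6, 203.6]
orientation: [0.272, -3.128, -0.001]
wrist_force: [0.2, 0.5, -0.2]
gripper_width: 51.4
finger_force: 0.0
```

Call:
{"method": "move_arm", "body": {
  "moves": [
    [[0.2,-0.92,0],[0,0,0]],
    [[0.2,-0.92,0],[0,0,0]],
    [[0.2,-0.92,0],[0,0,0]],
    [[0,0,0],[0,0,0.7]],
    [[0,0,0],[0,0,0.7]],
    [[0,0,0],[0,0,0]],
    [[0,0,0],[0,0,0]]
  ]
}}

```text
t: 10.68
tool_pos: [474.3, -246.4, 203.4]
orientation: [0.012, -3.14, -0.001]
wrist_force: [0.0, -0.4, 0.5]
gripper_width: 51.4
finger_force: 0.0
```

```bash
cat >> h.py <<'E'
def brass(im): 
    h=cv2.cvtColor(im,cv2.COLOR_BGR2HSV); return (h[...,0]>14)&(h[...,0]<35)&(h[...,1]>120)&(h[...,2]>30)
E
python3 - <<'E'
from h import *
t,_,s=tool(); print(t,s["t"],s["joint_pos"]); K=cal("wrist"); im,D=manip.capture("wrist"); cv2.imwrite("pics/w6.png",im); np.save("w6.npy",D); W=cloud("wrist",D,K)
for n,z in(("leaf_bore",10),("leaf_grip",30),("leaf",0)):
    for r in manip.spot_point(n,"wrist")[:2]: print(n,round(r["score"],2),np.round(r["at"]),np.round(ray("wrist",r["at"],z,K),1))
b=brass(im)&(abs(W[...,0]-525)<70)&(abs(W[...,1]+247)<70)&(W[...,2]>-5)&(W[...,2]<50)
P=W[b]; rib=P[P[:,2]>38]; print("rib top",len(rib),cv2.minAreaRect(rib[:,:2].astype(np.float32)))
pl=P[(P[:,2]>3)&(P[:,2]<9)]; print("plate",len(pl),cv2.minAreaRect(pl[:,:2].astype(np.float32)))
kn=P[(P[:,2]>14)&(P[:,2]<24)&(P[:,0]>545)]; print("knuckle",len(kn),cv2.minAreaRect(kn[:,:2].astype(np.float32)),kn[:,2].max())
E
```

```text
[ 474.28762863 -246.43983913  203.43533659] 10.6833 [ 0.32707259  0.48524652  0.1457459   1.85781071 -0.09402257  0.80684286
  2.10017466]
leaf_bore 0.8 [325. 239.] [ 565.5 -244.3   10. ]
leaf_bore 0.45 [188. 268.] [ 605.7 -411.3   10. ]
leaf_grip 0.89 [325. 207.] [ 517.6 -244.7   30. ]
leaf_grip 0.7 [241.  16.] [ 334.6 -321.5   30. ]
leaf 0.76 [326. 199.] [ 518.4 -243.1    0. ]
leaf 0.58 [250.  25.] [ 337.5 -320.1    0. ]
rib top 548 ((518.1259765625, -243.3102569580078), (11.641620635986328, 57.712764739990234), 3.439730405807495)
plate 595 ((534.5746459960938, -242.71334838867188), (50.02424240112305, 72.42742919921875), 4.1737213134765625)
knuckle 66 ((569.71142578125, -240.6116943359375), (11.830545425415039, 18.77788734436035), 0.29427632689476013) 21.430860565417618
```

View pics/w6.png

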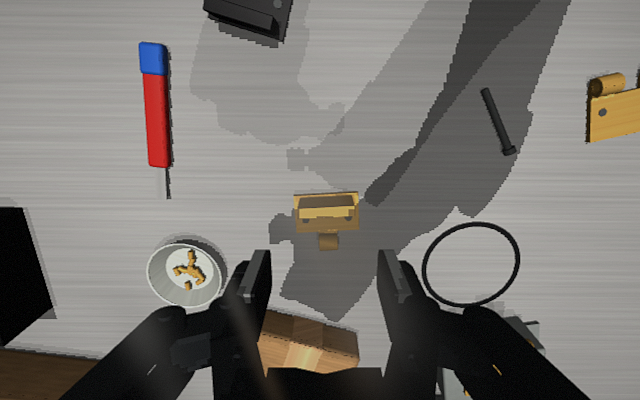

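The wrist view shows the ribbed brass leaf at (326,210), the pin at (497,122), the dish at (187,272) and the black look-alike at (250,20). I'm working out the approach.

```bash
python3 - <<'E'
from h import *
goto([518,-243.3,120],0.065); print(tool()[1].as_matrix().round(3))
E
```

```text
tcp [ 474.9 -246.3  203.9] J [ 0.33  0.48  0.15  1.86 -0.09  0.81  2.1 ] w 50.9 shift units [-1.079  0.067  2.098]
turn units [ 1.0000e-03 -4.0000e-03  1.2612e+01]
[[-1.    -0.008 -0.   ]
 [-0.008  1.     0.   ]
 [ 0.     0.    -1.   ]]
```

Call:
{"method": "move_arm", "body": {
  "moves": [
    [[-0.54,0.04,0.5],[0,0,0]],
    [[-0.54,0.03,0.5],[0,0,0]],
    [[0,0,0.25],[0,0,0.97]],
    [[0,0,0.25],[0,0,0.97]],
    [[0,0,0.2],[0,0,0.97]],
    [[0,0,0.2],[0,0,0.97]],
    [[0,0,0.2],[0,0,0.97]],
    [[0,0,0],[0,0,0.97]],
    [[0,0,0],[0,0,0.97]],
    [[0,0,0],[0,0,0.97]]
  ],
  "grip": 38
}}

```text
t: 11.72
tool_pos: [518.1, -243.5, 119.8]
orientation: [-1.408, -2.808, -0.0]
wrist_force: [0.2, -0.4, -0.0]
gripper_width: 32.5
finger_force: 0.0
```

Call:
{"method": "move_arm", "body": {
  "moves": [
    [[0,0,0],[0,0,0.97]],
    [[0,0,0],[0,0,0.97]],
    [[0,0,0],[0,0,0.97]],
    [[0,0,0],[0,0,0.97]],
    [[0,0,0],[0,0,0.97]],
    [[0,0,0],[0,0,0]],
    [[0,0,0],[0,0,0]],
    [[0,0,0],[0,0,0]]
  ]
}}

```text
t: 12.38
tool_pos: [518.1, -243.7, 120.0]
orientation: [-2.146, -2.294, -0.0]
wrist_force: [-0.3, 0.6, -0.4]
gripper_width: 32.4
finger_force: 0.0
```

```bash
python3 - <<'E'
from h import *
t,Rt,s=tool(); K=cal("wrist"); k,Rm,o=K; im,D=manip.capture("wrist"); cv2.imwrite("pics/w7.png",im); W=cloud("wrist",D,K)
P=Rt.inv().apply((W-t).reshape(-1,3)).reshape(W.shape)
b=brass(im)&(abs(W[...,0]-535)<70)&(abs(W[...,1]+243)<60)&(W[...,2]>-5)&(W[...,2]<50)
Q=W[b]; rib=Q[Q[:,2]>38]; print("rib top",len(rib),cv2.minAreaRect(rib[:,:2].astype(np.float32)))
pl=Q[(Q[:,2]>3)&(Q[:,2]<9)]; print("plate",len(pl),cv2.minAreaRect(pl[:,:2].astype(np.float32)))
m=(abs(P[...,0]-9)<6)&(abs(P[...,1])>10)&(abs(P[...,1])<32)&(P[...,2]<8); print("tip z",np.sort(P[m][:,2])[-8:].round(1))
for n,z in(("leaf_bore",10),("leaf_grip",30),("leaf",0)):
    for r in manip.spot_point(n,"wrist")[:1]: print(n,round(r["score"],2),np.round(r["at"]),np.round(ray("wrist",r["at"],z,K),1))
goto([518,-243.3,0],0.065); print(s["t"])
E
```

```text
rib top 636 ((518.0272216796875, -243.73855590820312), (11.82820987701416, 59.4471549987793), 3.3697614669799805)
plate 2469 ((542.955078125, -242.1209716796875), (62.74939727783203, 74.52953338623047), 4.279784679412842)
tip z [-15.6 -15.4 -15.3 -15.2 -15.1 -15.  -14.5 -14.4]
leaf_bore 0.69 [381. 186.] [ 567.4 -239.1   10. ]
leaf_grip 0.69 [103. 267.] [ 334.  -321.4   30. ]
leaf 0.93 [126. 254.] [ 336.  -325.1    0. ]
tcp [ 518.  -244.1  120.1] J [ 0.05  0.71  0.55  1.84 -0.53  0.74  0.95] w 32.9 shift units [1.900e-02 1.000e-03 3.002e+00]
turn units [ 0.002 -0.002 -0.01 ]
12.3833
```

View pics/w7.png

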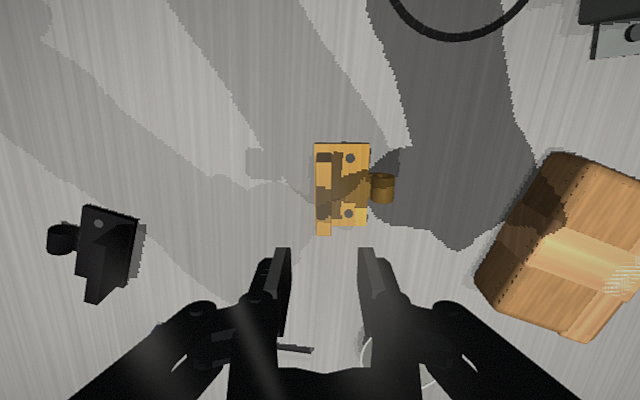

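The leaf is at (342,188), centred between the open fingers, with the black look-alike well away at (100,245). I'm descending and gripping.

Call:
{"method": "move_arm", "body": {
  "moves": [
    [[0,0,0.9],[0,0,0]],
    [[0,0,0.9],[0,0,0]],
    [[0,0,0.7],[0,0,0]],
    [[0,0,0.3],[0,0,0]],
    [[0,0,0.15],[0,0,0]],
    [[0,0,0],[0,0,0]],
    [[0,0,0],[0,0,0]],
    [[0,0,0],[0,0,0]]
  ]
}}

```text
t: 13.25
tool_pos: [519.1, -244.9, 3.6]
orientation: [2.149, 2.288, 0.001]
wrist_force: [0.2, 0.7, 0.1]
gripper_width: 32.4
finger_force: 0.0
```

Call:
{"method": "move_arm", "body": {
  "moves": [
    [[0,0,0],[0,0,0]],
    [[0,0,0],[0,0,0]],
    [[0,0,0],[0,0,0]],
    [[0,0,0],[0,0,0]],
    [[0,0,0],[0,0,0]],
    [[0,0,0],[0,0,0]]
  ],
  "grip": 0
}}

```text
t: 13.75
tool_pos: [518.8, -244.4, 3.4]
orientation: [2.149, 2.289, 0.001]
wrist_force: [-0.7, 0.7, 6.8]
gripper_width: 10.8
finger_force: 59.7
```

```bash
python3 - <<'E'
from h import *
t,Rt,s=tool(); print(t,s["orientation"],s["wrist_force"],s["finger_force"],s["gripper_width"])
K=cal("wrist"); im,D=manip.capture("wrist"); W=cloud("wrist",D,K); cv2.imwrite("pics/w8.png",im); np.save("w8.npy",D)
P=Rt.inv().apply((W-t).reshape(-1,3)).reshape(W.shape)
b=brass(im)&(abs(W[...,:2]-[540,-243]).max(-1)<60)
Q=W[b]; print(len(Q))
pl=Q[(Q[:,2]>3)&(Q[:,2]<9)]; print("plate",len(pl),cv2.minAreaRect(pl[:,:2].astype(np.float32)),np.median(pl[:,2]))
for n,z in(("leaf_bore",10),):
    for r in manip.spot_point(n,"wrist")[:2]: print(n,round(r["score"],2),np.round(r["at"]),np.round(ray("wrist",r["at"],z,K),1))
kn=Q[(Q[:,2]>16)&(Q[:,2]<24)&(Q[:,0]>552)]; print("kn",len(kn),kn.min(0),kn.max(0),kn.mean(0))
E
```

```text
[ 518.81170465 -244.40578885    3.42911025] [2.14913580e+00 2.28881664e+00 1.47426064e-03] [-0.73302937  0.68053276  6.81736114] 59.73403036594391 10.839531483435797
10815
plate 5795 ((546.2836303710938, -230.78292846679688), (47.237091064453125, 82.80555725097656), 41.622161865234375) 6.1771508564366115
leaf_bore 0.95 [420. 253.] [ 568.6 -239.9   10. ]
kn 1276 [ 559.57618069 -251.83367864   16.00415299] [ 577.32698526 -228.68648833   21.51698362] [ 568.04143177 -239.45079423   18.79366878]
```

Call:
{"method": "move_arm", "body": {
  "moves": [
    [[0,0,-0.3],[0,0,0]],
    [[0,0,-0.6],[0,0,0]],
    [[0,0,-0.8],[0,0,0]],
    [[0,0,-0.8],[0,0,0]],
    [[0,0,-0.2],[0,0,0]],
    [[0,0,0],[0,0,0]],
    [[0,0,0],[0,0,0]]
  ]
}}

```text
t: 14.43
tool_pos: [517.9, -243.3, 110.1]
orientation: [-2.15, -2.29, -0.001]
wrist_force: [-0.2, -0.4, -3.2]
gripper_width: 11.0
finger_force: 58.7
```

Call:
{"method": "move_arm", "body": {
  "moves": [
    [[0.3,0.2,0],[0,0,0]],
    [[0.6,0.4,0],[0,0,0]],
    [[0.7,0.45,0],[0,0,0]],
    [[0.7,0.45,0],[0,0,0]],
    [[0.7,0.45,0],[0,0,0]],
    [[0.7,0.45,0],[0,0,0]],
    [[0.5,0.3,0],[0,0,0]],
    [[0.2,0.1,0],[0,0,0]],
    [[0,0,0],[0,0,-0.5]],
    [[0,0,0],[0,0,-0.42]]
  ]
}}

```text
t: 15.27
tool_pos: [617.2, -60.5, 107.7]
orientation: [-2.014, -2.407, 0.004]
wrist_force: [-1.0, -0.3, -2.3]
gripper_width: 11.0
finger_force: 58.8
```

Call:
{"method": "move_arm", "body": {
  "moves": [
    [[0,0,0],[0,0,0]],
    [[0,0,0],[0,0,0]],
    [[0,0,0],[0,0,0]],
    [[0,0,0],[0,0,0]]
  ]
}}

```text
t: 15.6
tool_pos: [618.2, -61.9, 109.5]
orientation: [-2.023, -2.403, 0.001]
wrist_force: [-0.3, 0.0, -2.1]
gripper_width: 11.0
finger_force: 58.8
```

```bash
python3 - <<'E'
from h import *
t,Rt,s=tool(); print(t,s["joint_pos"],s["finger_force"],s["gripper_width"],s["t"]); y=Rt.as_matrix()[:,1]; print("tool yaw",np.arctan2(y[1],y[0]),Rt.as_matrix()[2].round(4))
K=cal("wrist"); im,D=manip.capture("wrist"); W=cloud("wrist",D,K); cv2.imwrite("pics/w9.png",im); np.save("w9.npy",D)
P=Rt.inv().apply((W-t).reshape(-1,3)).reshape(W.shape); np.savez("w9.npz",W=W,P=P,im=im)
b=brass(im)
for n,z in(("leaf_bore",t[2]+6.6),("jamb_bore",70),("jamb",0)):
    for r in manip.spot_point(n,"wrist")[:2]: print(n,round(r["score"],2),np.round(r["at"]),np.round(ray("wrist",r["at"],z,K),1))
m=b&(abs(W[...,0]-700)<70)&(abs(W[...,1]+50)<70)&(W[...,2]<84)
Q=W[m]; print("brass jamb z hist",np.histogram(Q[:,2],bins=[40,60,63,65,67,69,72,75,78,80,82,84]))
pl=Q[(Q[:,2]>63.5)&(Q[:,2]<68.5)]; print("jleaf plate",len(pl),cv2.minAreaRect(pl[:,:2].astype(np.float32)))
kn=Q[Q[:,2]>76]; print("knuckle tops",len(kn),kn.mean(0),kn.max(0)); print(cv2.minAreaRect(kn[:,:2].astype(np.float32)))
m=(abs(W[...,0]-710)<90)&(abs(W[...,1]+45)<100)&(abs(W[...,2]-60)<2.5)&~b; print("block top",m.sum(),cv2.minAreaRect(W[m][:,:2].astype(np.float32)))
E
```

```text
[618.19573543 -61.93641863 109.52857025] [-0.26828612  0.78424605  0.55079084  1.70817452 -0.53766812  0.80580249
  0.70522116] 58.75495433807373 10.951059853425038 15.6
tool yaw 0.1713764303737811 [ 1.e-04 -1.e-03 -1.e+00]
leaf_bore 0.92 [420. 254.] [667.5 -52.8 116.1]
leaf_bore 0.37 [393. 391.] [ 676.4 -146.3  116.1]
jamb_bore 0.58 [410. 215.] [672.7 -48.9  70. ]
jamb 0.71 [390. 184.] [673.3 -49.    0. ]
brass jamb z hist (array([   4,   52,  288, 6574,  662,   31,   74,  327,  528,  142,    0]), array([40, 60, 63, 65, 67, 69, 72, 75, 78, 80, 82, 84]))
jleaf plate 7504 ((702.1101684570312, -44.926109313964844), (72.52267456054688, 74.76261901855469), 10.208942413330078)
knuckle tops 926 [667.65918408 -25.19886211  78.77525429] [677.45112903 -13.70427143  81.48219459]
((672.7347412109375, -49.42816925048828), (17.082826614379883, 71.04353332519531), 10.421619415283203)
block top 8409 ((718.960693359375, -41.492088317871094), (79.13688659667969, 119.6829605102539), 10.89145278930664)
```

```bash
cat > m.py <<'E'
from h import *
def edges(Q,lo,hi,ax,n=8):
    xs=np.linspace(lo,hi,n+1); out=[]
    o=1-ax
    for a,b in zip(xs[:-1],xs[1:]):
        q=Q[(Q[:,ax]>=a)&(Q[:,ax]<b)][:,o]
        if len(q)>8: out.append([(a+b)/2,np.percentile(q,1),np.percentile(q,99),len(q)])
    return np.round(out,1)
def frame(W,org,yaw):
    c,s=np.cos(yaw),np.sin(yaw); V=W-np.array(org); return np.stack([V[...,0]*c+V[...,1]*s,-V[...,0]*s+V[...,1]*c,W[...,2]],-1)
E
python3 - <<'E'
from m import *
z=np.load("w9.npz"); W,P,im=z["W"],z["P"],z["im"]; b=brass(im); b=cv2.erode(b.astype(np.uint8),np.ones((2,2)))>0
J=frame(W,(672.7,-49.4,0),.18)
Q=J[b&(abs(J[...,0])<90)&(abs(J[...,1])<70)]
pl=Q[(Q[:,2]>63)&(Q[:,2]<69)]
print("plate y-edges by x\n",edges(pl,15,58,0)); print("plate x-edges by y\n",edges(pl,-36,36,1))
kn=Q[(Q[:,2]>75)&(Q[:,2]<84)]; print("knuck x by y\n",edges(kn,-38,38,1,12)); 
for s in(-1,1):
    k=kn[kn[:,1]*s>0]; print(s,np.percentile(k[:,1],[0,1,99,100]).round(1), np.percentile(k[:,2],[50,95]))
g=(~b)&(abs(J[...,2]-60)<3)&(abs(J[...,0]-50)<60)&(abs(J[...,1])<75)
print("block\n",edges(J[g],18,84,0,6)); print(edges(J[g],-55,55,1,6))
L=frame(W,(667.5,-52.8,0),.1714)
q=L[b&(L[...,2]>110)&(abs(L[...,0])<75)&(abs(L[...,1])<45)]; 
k=q[(q[:,0]>-11)&(q[:,0]<13)]; print("leaf knuckle",np.percentile(k,[0,1,50,99,100],axis=0).round(1))
k2=k[k[:,2]>k[:,2].max()-5]; print("top",np.percentile(k2,[1,50,99],axis=0).round(1)); print(edges(k2,-11,11,1,4))
p=q[(q[:,0]<-12)&(q[:,2]<120)]; print("leaf plate",np.percentile(p,[1,50,99],axis=0).round(1)); print(edges(p,-45,-14,0,6)); print(edges(p,-36,36,1,8))
A=np.c_[p[:,:2],np.ones(len(p))]; zz=p[:,2]; mm=abs(zz-np.median(zz))<2.5; print("plate tilt",np.linalg.lstsq(A[mm],zz[mm],rcond=None)[0],np.median(zz[mm]))
E
```

```text
plate y-edges by x
 [[ 17.7 -12.3  35.9 616. ]
 [ 23.1 -31.   35.9 656. ]
 [ 28.4 -36.8  35.7 863. ]
 [ 33.8 -37.1  35.8 672. ]
 [ 39.2 -37.   35.7 696. ]
 [ 44.6 -37.   35.5 865. ]
 [ 49.9 -36.9  35.4 836. ]
 [ 55.3 -37.   35.9 759. ]]
plate x-edges by y
 [[-3.150e+01  2.550e+01  6.480e+01  6.590e+02]
 [-2.250e+01  2.530e+01  6.480e+01  5.690e+02]
 [-1.350e+01  1.590e+01  6.480e+01  8.290e+02]
 [-4.500e+00  1.510e+01  6.500e+01  8.410e+02]
 [ 4.500e+00  1.520e+01  6.480e+01  9.490e+02]
 [ 1.350e+01  1.270e+01  6.480e+01  1.038e+03]
 [ 2.250e+01  1.240e+01  6.470e+01  9.850e+02]
 [ 3.150e+01 -1.100e+00  6.450e+01  1.281e+03]]
knuck x by y
 [[ 15.8  -7.9   8.4 222. ]
 [ 22.2  -8.2   8.6 276. ]
 [ 28.5  -8.5   8.2 297. ]
 [ 34.8  -8.2   8.4 194. ]]
-1 [-35.3 -35.3 -34.9 -34.9] [77.34852982 78.01040212]
1 [13.6 13.9 35.3 35.5] [78.91393709 80.60381071]
block
 [[  23.5  -59.4   58.9  780. ]
 [  34.5  -59.2   58.8  990. ]
 [  45.5  -58.9   58.8 1000. ]
 [  56.5  -58.6   58.7  990. ]
 [  67.5  -58.4   58.6 1658. ]
 [  78.5  -57.6   58.4 2667. ]]
[[ -45.8   27.9   84.4 1431. ]
 [ -27.5   68
[... 329 characters left out ...]

[[ -8.2  -7.1   7.6 237. ]
 [ -2.8  -7.4   7.4 286. ]
 [  2.8  -7.5   7.4 297. ]
 [  8.2  -7.    7.4 351. ]]
leaf plate [[-55.2 -30.1 110.7]
 [-22.6  13.7 112.2]
 [-12.2  37.  113.6]]
[[ -42.4   10.2   31.2   12. ]
 [ -37.2    3.3   36.1  438. ]
 [ -32.1   -2.5   37.1  697. ]
 [ -26.9  -10.7   37.1  659. ]
 [ -21.8  -24.9   37.  1044. ]
 [ -16.6  -31.1   37.  1166. ]]
[[ -31.5  -18.8  -12.   103. ]
 [ -22.5  -23.2  -12.3  268. ]
 [ -13.5  -25.1  -12.1  333. ]
 [  -4.5  -33.6  -12.2  499. ]
 [   4.5  -38.9  -12.2  734. ]
 [  13.5  -39.   -12.3  846. ]
 [  22.5  -56.3  -12.4  646. ]
 [  31.5  -56.2  -12.4 1177. ]]
plate tilt [-2.99330737e-03 -9.86313342e-04  1.12124213e+02] 112.19929245644676
```

Call:
{"method": "move_arm", "body": {
  "moves": [
    [[0.02,0.14,0],[0,0,-0.08]],
    [[0,0,0.3],[0,0,0]],
    [[0,0,0.25],[0,0,0]],
    [[0,0,0],[0,0,0]],
    [[0,0,0],[0,0,0]],
    [[0,0,0],[0,0,0]],
    [[0,0,0],[0,0,0]]
  ]
}}

```text
t: 16.38
tool_pos: [624.2, -59.9, 88.1]
orientation: [2.01, 2.414, 0.0]
wrist_force: [-0.3, 0.1, -2.7]
gripper_width: 11.0
finger_force: 58.6
```

```bash
cat > look.py <<'E'
from m import *
t,Rt,s=tool(); print("t",s["t"],t,s["wrist_force"],s["gripper_width"])
K=cal("wrist"); im,D=manip.capture("wrist"); W=cloud("wrist",D,K)
b=brass(im); b=cv2.erode(b.astype(np.uint8),np.ones((2,2)))>0; y=Rt.as_matrix()[:,1]; yaw=np.arctan2(y[1],y[0]); print("yaw",yaw)
J=frame(W,(672.8,-49.9,0),.182); zb=t[2]+6.7
Q=J[b&(abs(J[...,0])<90)&(abs(J[...,1])<70)]
k=Q[(Q[:,1]>12.5)&(Q[:,0]>-12)&(Q[:,0]<12)&(Q[:,2]>75)&(Q[:,2]<84)]; pl=Q[(Q[:,0]>20)&(Q[:,2]>63)&(Q[:,2]<69)]
if len(k): print("jamb knuckle",np.percentile(k,[1,99],axis=0).round(1).tolist())
print("jamb plate",np.percentile(pl,[1,50,99],axis=0).round(1).tolist())
l=Q[(abs(Q[:,1])<12.5)&(abs(Q[:,0])<12)&(Q[:,2]>zb+5)&(Q[:,2]<zb+14)]; print("leaf knuckle",np.percentile(l,[1,50,99],axis=0).round(1).tolist())
p=Q[(Q[:,0]<-12)&(Q[:,0]>-35)&(abs(Q[:,2]-zb+4)<4)]; print("leaf plate",np.percentile(p,[1,50,99],axis=0).round(1).tolist(),"zb",zb, edges(p,-34,-13,0,4).tolist())
E
python3 look.py
```

```text
t 16.3833 [624.24336623 -59.88857696  88.14165636] [-0.33408735  0.13197374 -2.65791191] 11.049871114868552
yaw 0.18249146359083807
jamb knuckle [[-7.5, 14.4, 75.2], [8.6, 35.8, 81.1]]
jamb plate [[20.7, -36.4, 64.8], [43.7, 5.1, 66.2], [64.7, 36.4, 67.6]]
leaf knuckle [[-7.7, -10.8, 100.0], [-0.5, 1.0, 103.5], [9.0, 10.9, 105.7]]
leaf plate [[-34.7, -30.5, 89.2], [-20.9, 11.1, 90.8], [-12.1, 36.6, 92.1]] zb 94.84165636100457 [[-31.4, -2.9, 36.6, 713.0], [-26.1, -12.2, 36.6, 681.0], [-20.9, -25.9, 36.6, 1071.0], [-15.6, -32.1, 36.5, 1214.0]]
```

Aligned to within half a millimetre. I'm descending into the mesh.

Call:
{"method": "move_arm", "body": {
  "moves": [
    [[0,0,0.2],[0,0,0]],
    [[0,0,0.2],[0,0,0]],
    [[0,0,0.15],[0,0,0]],
    [[0,0,0.07],[0,0,0]],
    [[0,0,0],[0,0,0]],
    [[0,0,0],[0,0,0]],
    [[0,0,0],[0,0,0]],
    [[0,0,0],[0,0,0]]
  ]
}}

```text
t: 17.1
tool_pos: [624.4, -59.8, 63.5]
orientation: [2.009, 2.414, 0.0]
wrist_force: [-0.0, 0.1, -2.0]
gripper_width: 11.0
finger_force: 58.7
```

```bash
python3 look.py; python3 - <<'E'
from h import *
K=cal("top"); im,D=manip.capture("top"); W=cloud("top",D,K)
m=(abs(W[...,0]-494)<40)&(abs(W[...,1]-240)<40)&(W[...,2]>70)&(W[...,2]<90); print("pot knob top",m.sum(),W[m].mean(0))
E
```

```text
t 17.1 [624.37716559 -59.75412842  63.49603897] [-0.03150172  0.1092908  -1.95582922] 11.03200279070411
yaw 0.1828001340673964
jamb knuckle [[-8.5, 14.3, 75.1], [8.5, 35.9, 81.0]]
jamb plate [[20.4, -36.4, 64.6], [43.2, 4.8, 66.2], [64.8, 36.6, 67.5]]
leaf knuckle [[-7.5, -10.6, 75.3], [-0.3, 1.0, 78.9], [9.3, 10.9, 80.9]]
leaf plate [[-34.7, -30.2, 64.6], [-20.9, 11.2, 66.2], [-12.2, 36.7, 67.5]] zb 70.19603896547818 [[-31.4, -2.9, 36.8, 707.0], [-26.1, -12.1, 36.8, 687.0], [-20.9, -25.7, 36.7, 1071.0], [-15.6, -31.7, 36.6, 1210.0]]
pot knob top 66 [495.33045003 237.97200706  79.84006028]
```

Call:
{"method": "move_arm", "body": {
  "moves": [
    [[0,-0.01,0],[0,0,0]],
    [[0,0,0],[0,0,0]],
    [[0,0,0],[0,0,0]],
    [[0,0,0],[0,0,0]],
    [[0,0,0],[0,0,0]],
    [[0,0,0],[0,0,0]]
  ]
}}

```text
t: 17.7
tool_pos: [623.7, -59.7, 63.2]
orientation: [-2.009, -2.415, -0.0]
wrist_force: [-0.5, -0.0, -2.3]
gripper_width: 10.7
finger_force: 58.7
```

```bash
python3 look.py; python3 -c "
from station import manip; print(manip.close_job())"
```

```text
t 17.7 [623.69911147 -59.68104101  63.18494576] [-0.46970851 -0.04014765 -2.25978609] 10.721607114529359
yaw 0.18277493259438865
jamb knuckle [[-8.6, 14.4, 75.1], [8.5, 35.9, 81.0]]
jamb plate [[20.4, -36.3, 64.7], [43.1, 4.8, 66.2], [64.8, 36.6, 67.6]]
leaf knuckle [[-8.3, -10.4, 75.0], [-1.0, 1.2, 78.5], [8.6, 11.1, 80.5]]
leaf plate [[-34.6, -30.4, 64.3], [-21.0, 11.0, 65.9], [-12.2, 36.9, 67.3]] zb 69.88494576206344 [[-31.4, -3.0, 37.0, 708.0], [-26.1, -14.7, 37.0, 713.0], [-20.9, -26.5, 36.9, 1119.0], [-15.6, -31.8, 36.8, 1211.0]]
the job is handed in; nothing more can be done
None
```

I handed the job in at 17.7 s without seeing the verdict: the pot is about 4 mm from the free mark's centre, and the gripper alone holds the leaf meshed, its bore measured within about 0.5 mm of the jamb's, with no sign that it leans on the jamb.

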